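Rock the rockers over in firing order

ROBOT

A 6-joint arm with a two-finger parallel gripper is mounted at the origin on a cart in front of the work surface, level with it; the furniture and walls round the work are solid. World frame = base frame: x ahead of the robot, y to its left, z up, the work surface at z = 0. Lengths are in mm, angles in degrees, forces in N, time in s.
With the tool pointing down it reaches from about 300 to 850 mm from the base axis. Payload 5.4 kg.
Tool frame: the origin (TCP) lies midway between the tips of the shut fingers; the grasp point (between the pads) lies 19 mm behind it; z points along the fingers, y is the line along which they close (so a half turn about z gives the same grasp; the last joint's range is limited). The gripper opens to 85 mm and grips with 20 to 120 N. Pads are 22 mm wide; open, the fingers measure 114 mm over their backs; the gripper's body (76 mm by 85 mm) begins 54 mm behind the grasp point. The pads swing forward as they close: fully open they stand 13 mm farther back than shut.
Start: joints at [-83.829, 9.076, 91.501, -0, 79.423, -12.038], TCP at [179.651, -546.198, 231.299] pointing down, gripper open.
Joint ranges: [-166.64, 166.64], [-54.1, 131.32], [10.49, 154.53], [-73.88, 253.88], [9.74, 151.15], [-171.62, 171.62]. Speed limits (degrees/s): [147.25, 147.25, 180, 180, 180, 180].

INTERFACE

Orientations are given as [roll, pitch, yaw] about the fixed x, y, z axes, in that order (R = Rz(yaw) Ry(pitch) Rx(roll)).
In Python, from workcell import manip, cams gives the robot as it stands.
- The arm moves only by the tool carry_out, never from a script. Its argument "commands" is a list that holds one entry, the list of rows, each a list of 7 numbers: the shift along the tool's x, y, z each as a share of 150 mm, from -1 to 1, then the turn, a rotation vector about the tool's x, y, z each as a share of pi rad, from -1 to 1, then the opening, from -1 (shut) to 1 (fully open). A call has 1 to 8 rows; each row is the pose to reach, as a shift and turn from the pose commanded when the call began, along the tool's axes at that moment, turning the shorter way round; what a row does not reach only later rows make up. A row lasts 1/8 s, in which the tool goes at most 62.5 mm and 10.7 degrees, less where a joint would pass 70% of its speed; a pose out of reach is approached as far as the arm can. A call with a number of a shift or a turn outside -1 to 1 is refused whole. A call with a gripper value outside its range is refused whole. The fingers move at their own pace and stop on an object; "squeeze" is the grip in N (left out, the last holds). Time passes only in rows, so rows that repeat a pose let the fingers close. It gives the time, the measured TCP pose, the force, the opening and the grip force at its end, in the units of the state.
- manip.get_obs(): the state, without advancing time (a new reading comes with each control period).
- cams.read_camera(name): name is "scene" or "side" or "wrist"; returns a dict with "frame" (384x512x3 uint8, blue, green, red), "range_z" (384x512 float32, mm along the optical axis (not along the pixel's ray), 0 where there is no reading), "camera_matrix" (3x3 intrinsics, pixels), "extrinsics" (4x4, takes a point from world to camera coordinates). Camera axes: x right, y up, looking along -z (the intrinsics and any distortion apply to the point x, -y, -z); pixel columns grow to the right and rows downward; lengths in mm; the calibration is good to about 2 mm. A picture is of the moment at which its call begins.
- manip.finish_job(): hands the job in; it is judged then, once.
The state is a dict: "t": time; "q": joint angles; "dq": joint speeds; "joint_torque": joint torques, N m; "eef_pos": TCP position; "orientation": TCP orientation; "contact_force": force on the tool from outside, world axes, zero at the start; "moment": the same for the moment, N m; "grip_width": finger opening in mm; "gripper_force": force on a finger pad.
Only numpy, scipy, OpenCV 4.12 (cv2) and the standard library are available. Lean on these libraries where they do the work, as an engineer would, in place of code of your own. Each camera call takes 0.05 s, during which the arm holds its last target. There are 200 camera calls.

TASK

Check that the four rockers of the overhauled rocker shaft swing freely: with closed fingertips, lightly tap down the raised pad end of each rocker until it is right down, in the firing order one, three, four, two, counted from the end of the shaft that has the bent oil pipe. Lift off after each tap before going to the next, and do not press hard, grasp, shift or lift the stand; leave the loose parts round it where they are.

Things in the scene. Friction and masses are not known exactly. Their poses are not given: they have to be found in the camera images.
- stand: loose stand, 2.8 kg, at any yaw: dark plate 90 (x) x 180 (y) x 12 mm with a rocker shaft (16 mm dia, axis 62 mm up) along its y. Origin: centre of the plate's underside. Bent copper oil pipe at the +y end, out to y = 110 mm. Three pedestals (y = -38, 0, 38 mm), 20 mm wide in x, 74 mm high. Raised pads on the +x side, adjusting screws on -x (about 78 mm high once the pads are down)
- rocker_1 (a joint): angle (rad) of the first rocker counted from the oil-pipe end, at y = 57 mm of the stand, 14 mm wide: 0 = pad end fully raised (starts at 0 to 0.04), 0.2 = level, 0.4 = pad end fully down against a slightly soft stop. A stiff hinge: the rocker stays where it is left; the pad yields to 2 to 4 N pressed downward
- pad_1 (a point): centre of the round top face (17 mm dia) of the pad of the first rocker, 36 mm out from the shaft's axis; it moves with the rocker: about 78 mm above the bench when fully raised, 71 mm when level, 64 mm when fully down. Its z axis is not needed; press straight down on it
- rocker_2 (a joint): angle (rad) of the second rocker counted from the oil-pipe end, at y = 19 mm of the stand, 14 mm wide: 0 = pad end fully raised (starts at 0 to 0.04), 0.2 = level, 0.4 = pad end fully down against a slightly soft stop. A stiff hinge: the rocker stays where it is left; the pad yields to 2 to 4 N pressed downward
- pad_2 (a point): centre of the round top face (17 mm dia) of the pad of the second rocker, 36 mm out from the shaft's axis; it moves with the rocker: about 78 mm above the bench when fully raised, 71 mm when level, 64 mm when fully down. Its z axis is not needed; press straight down on it
- rocker_3 (a joint): angle (rad) of the third rocker counted from the oil-pipe end, at y = -19 mm of the stand, 14 mm wide: 0 = pad end fully raised (starts at 0 to 0.04), 0.2 = level, 0.4 = pad end fully down against a slightly soft stop. A stiff hinge: the rocker stays where it is left; the pad yields to 2 to 4 N pressed downward
- pad_3 (a point): centre of the round top face (17 mm dia) of the pad of the third rocker, 36 mm out from the shaft's axis; it moves with the rocker: about 78 mm above the bench when fully raised, 71 mm when level, 64 mm when fully down. Its z axis is not needed; press straight down on it
- rocker_4 (a joint): angle (rad) of the fourth rocker counted from the oil-pipe end, at y = -57 mm of the stand, 14 mm wide: 0 = pad end fully raised (starts at 0 to 0.04), 0.2 = level, 0.4 = pad end fully down against a slightly soft stop. A stiff hinge: the rocker stays where it is left; the pad yields to 2 to 4 N pressed downward
- pad_4 (a point): centre of the round top face (17 mm dia) of the pad of the fourth rocker, 36 mm out from the shaft's axis; it moves with the rocker: about 78 mm above the bench when fully raised, 71 mm when level, 64 mm when fully down. Its z axis is not needed; press straight down on it
- tappet_0: bystander: plain grey bucket tappet, a drum 33 mm across, 26 mm high, standing close beside the stand on its screw side; origin: centre of its underside
- valve_spring_0: bystander: coil valve spring 29 mm across, 44 mm high, standing close beside the stand on its screw side; origin: centre of its underside
- head_bolt_0: bystander: dark flanged bolt 22 mm across, 40 mm high, standing on its head close beside the stand on its pad side; origin: centre of its underside
- piston_0: bystander: grey piston 70 mm across, 58 mm high, between the vice and the stand; origin: centre of its underside
- mug: bystander: dark green mug, 86 x 118 mm with its handle, 96 mm high, between the vice and the stand; origin: centre of its underside
- tape_roll: bystander: roll of beige tape lying flat, 82 mm across, 25 mm high; origin: centre of its underside
- con_rod: bystander: connecting rod lying flat, 64 x 175 x 21 mm; origin: centre of its underside

How it is judged (in metres and radians):
On the way, in this order (a step that is already met when the one before it is completed fails the run):
1. the first rocker from the oil-pipe end is tapped down (past 0.28 rad) and the fingers are off the stand again (value of joint rocker_1 above 0.28 rad and contact force between each of the arm, the fingers and stand below 0.2 N), for 0.1 s.
2. the third rocker from the oil-pipe end is tapped down (past 0.28 rad) and the fingers are off the stand again (value of joint rocker_3 above 0.28 rad and contact force between each of the arm, the fingers and stand below 0.2 N), for 0.1 s.
3. the fourth rocker from the oil-pipe end is tapped down (past 0.28 rad) and the fingers are off the stand again (value of joint rocker_4 above 0.28 rad and contact force between each of the arm, the fingers and stand below 0.2 N), for 0.1 s.
4. the second rocker from the oil-pipe end is tapped down (past 0.28 rad) and the fingers are off the stand again (value of joint rocker_2 above 0.28 rad and contact force between each of the arm, the fingers and stand below 0.2 N), for 0.1 s.
At the end, for the whole second after the job is handed in: All four pad ends are down (each rocker past 0.28 rad of its 0.40), the stand level and within 15 mm of where it stood, every bystander within 20 mm of where it stood (value of joint each of rocker_1, rocker_3, rocker_4, rocker_2 above 0.28 rad and distance of stand from where it was at the start of the episode below 0.015 m and angle between stand's own z axis and vertical below 0.03 rad and distance of each of tappet_0, valve_spring_0, head_bolt_0, piston_0, mug, tape_roll, con_rod from where it was at the start of the episode below 0.02 m); the robot touches nothing.
It fails at once if a rocker is moved (past 0.12 rad) before the one ahead of it in the order 1, 3, 4, 2 is down (past 0.25 rad) ((value of joint rocker_3 above 0.12 rad and value of joint rocker_1 below 0.25 rad) or (value of joint rocker_4 above 0.12 rad and value of joint rocker_3 below 0.25 rad) or (value of joint rocker_2 above 0.12 rad and value of joint rocker_4 below 0.25 rad)).
It fails at once if the stand is pressed with more than 25 N (contact force between any of the arm, the fingers and stand above 25 N).
It fails at once if the stand is shifted by more than 15 mm, tipped or lifted (distance of stand from where it was at the start of the episode above 0.015 m or height (world z) of stand above 0.006 m or angle between stand's own z axis and vertical above 0.06 rad).
It fails at once if a loose part round the stand is moved or lifted by more than 20 mm (distance of any of tappet_0, valve_spring_0, head_bolt_0, piston_0, mug, tape_roll, con_rod from where it was at the start of the episode above 0.02 m).
It also fails if it takes over 48 s, if anything falls off the work surface, if the arm or the gripper's body presses on something with over 40 N, if the wrist force passes 120 N, or if a joint passes its speed limit or range.

## Working session

There is one attempt and no reset: what is moved stays moved. The work goes in short steps, Python scripts to look and compute and a tool call to move; the robot and the scene stay as the last step left them, time stands still between calls to the robot, and variables do not carry over. Pictures are saved under pics/ and viewed, at most 10 in all, crops included, and the job is handed in when it is done.

Besides the shell and the picture viewer there is one more tool, called in YAML: its name, and indented under it one key for each argument. carry_out: Moves the arm, as the interface text tells. Shift numbers are shares of 150 mm and turn numbers shares of pi rad, none past 1 either way. Its arguments: {"type":"object","properties":{"commands":{"type":"array","items":{"type":"array","items":{"type":"array","items":{"type":"number","minimum":-1,"maximum":1}}}},"squeeze":{"type":"number"}},"required":["commands"]}

```bash
mkdir -p pics; cat > h.py <<'E'
import numpy as np, cv2
from workcell import manip, cams
def grab(n):
    d=cams.read_camera(n); return d
def cloud(d):
    K=np.array(d["camera_matrix"]);T=np.array(d["extrinsics"]);z=d["range_z"]
    v,u=np.mgrid[:z.shape[0],:z.shape[1]]
    X=(u-K[0,2])/K[0,0]*z;Y=(v-K[1,2])/K[1,1]*z
    P=np.stack([X,-Y,-z],-1)
    W=(P-T[:3,3])@T[:3,:3]
    W[z<=0]=np.nan
    return W
E
python3 - <<'E'
from h import *
o=manip.get_obs();print(o)
for n in("scene","side"):
    d=grab(n);cv2.imwrite(f"pics/{n}0.png",d["frame"]);np.savez(f"{n}0.npz",**d)
    T=d["extrinsics"];print(n,-T[:3,:3].T@T[:3,3],d["camera_matrix"])
a=cv2.imread("pics/scene0.png");b=cv2.imread("pics/side0.png")
E
```

```text
{'t': 0.0, 'q': array([-8.38306555e+01,  9.11422766e+00,  9.15727228e+01, -2.84193003e-04,
        7.94242301e+01, -1.20382273e+01]), 'dq': array([-0.03350593, -0.02498833,  0.07677852, -0.12474717,  0.15593733,
       -0.0231301 ]), 'joint_torque': array([-7.79044203e-04, -3.96012783e+01, -3.31422687e+01, -3.57951440e-04,
        8.45700502e-03,  2.28562845e-05]), 'eef_pos': array([ 179.57241204, -545.59717525,  230.29664481]), 'orientation': array([-1.79891206e+02, -2.29151383e-02,  1.82076025e+01]), 'contact_force': array([-0.40109922,  0.34561689,  0.67595758]), 'moment': array([0.03026979, 0.00699502, 0.0305507 ]), 'gripper_force': 0.0, 'grip_width': 85.4890732658177}
scene [-131.89751048  453.12993874  696.00876647] [[362.61137481   0.         253.54049148]
 [  0.         362.61137481 190.25167482]
 [  0.           0.           1.        ]]
side [ 394.20808806 -986.74708906  654.75088165] [[364.18026619   0.         252.04554569]
 [  0.         364.18026619 189.89443342]
 [  0.           0.           1.        ]]
```

View pics/scene0.png

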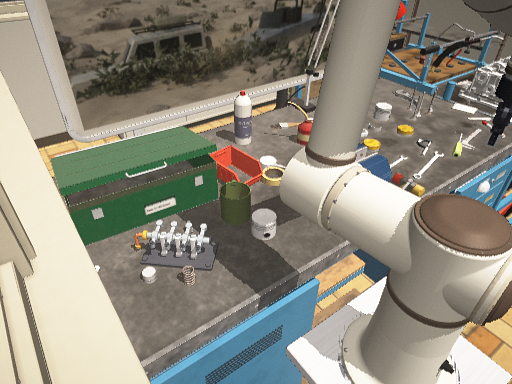

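View pics/side0.png

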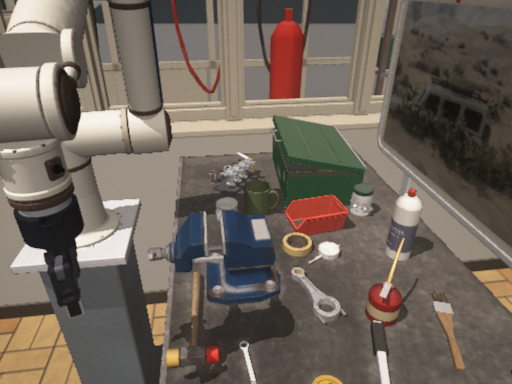

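The scene picture shows the stand at about (180,245) with the oil pipe at its left end (140,240), and the tappet (149,274) and spring (189,275) on the near (screw) side. The toolbox is behind it on the pad side, the mug at (236,202) and the piston at (263,224). In the side picture the stand is at about (235,175), behind the mug.

```bash
cat > fit.py <<'E'
from h import *
E
python3 - <<'E'
from h import *
d=dict(np.load("scene0.npz"));W=cloud(d)
for n,(u,v) in dict(pipe=(139,240),plateL=(147,262),plateR=(212,268),plR2=(217,243),tap=(149,270),spr=(189,268),mug=(236,185),pist=(263,212),boxfront=(205,190),boxlid=(190,150),boxlid2=(80,180)).items(): print(n,W[v,u].round())
for y0 in range(100,420,0+40): pass
a=d["frame"][200:300,110:290];cv2.imwrite("pics/c1.png",cv2.resize(a,(792,440),interpolation=cv2.INTER_CUBIC))
m=(W[...,2]>100)
# obstacles above 100mm in neighbourhood of stand
P=W[m&(W[...,0]>250)&(W[...,0]<800)&(W[...,1]>0)&(W[...,1]<800)];print(len(P),P.min(0),P.max(0))
E
```

```text
pipe [609. 287.   1.]
plateL [515. 302.   9.]
plateR [411. 178.   3.]
plR2 [470. 127.  11.]
tap [475. 312.  25.]
spr [440. 226.   8.]
mug [577.  -5.  82.]
pist [459. -14.  57.]
boxfront [643.  62.  52.]
boxlid [655.  90. 192.]
boxlid2 [679. 371. 191.]
24890 [250.01243557   5.57442872 100.0158494 ] [799.98905282 583.06356196 606.27338058]
```

View pics/c1.png

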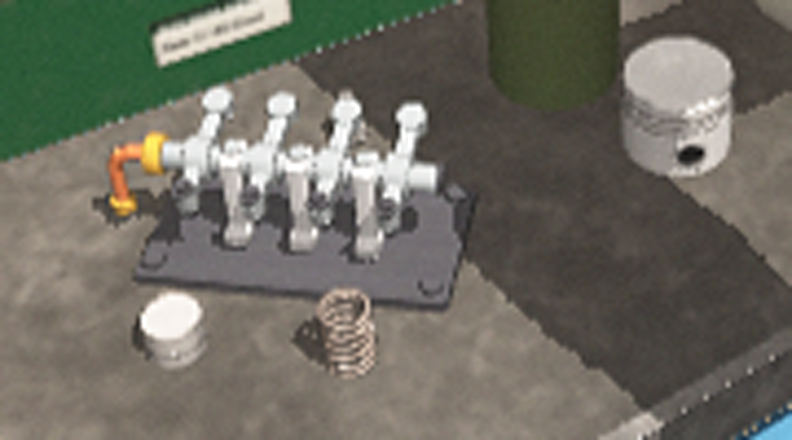

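```bash
python3 - <<'E'
from h import *
d=dict(np.load("scene0.npz"));W=cloud(d)
K=d["camera_matrix"];T=d["extrinsics"];C=-T[:3,:3].T@T[:3,3]
for u,v in((159.5,222.7),(173.9,223.9),(188.9,224.5),(203.4,226.6)):
    r=T[:3,:3].T@np.array([(u-K[0,2])/K[0,0],-(v-K[1,2])/K[1,1],-1]);print((C+r*(78-C[2])/r[2]).round(1))
R=W[:,:][130:200,50:230].reshape(-1,3);R=R[(R[:,2]>60)&(R[:,2]<300)&(R[:,0]<760)]
for z in range(60,300,20):
    S=R[abs(R[:,2]-z)<10]
    if len(S): print(z,len(S),S[:,0].min().round(), "along pad normal:",(S[:,:2]@[0.77,-0.64]).min().round())
w=grab("wrist");T=w["extrinsics"];c=-T[:3,:3].T@T[:3,3];o=manip.get_obs()
print("wristcam rel",c-o["eef_pos"],"look",-T[2,:3])
s=dict(np.load("side0.npz"));V=cloud(s).reshape(-1,3)
V=V[(V[:,2]>60)&(V[:,2]<400)&(V[:,0]>300)&(V[:,0]<650)&(V[:,1]>-500)&(V[:,1]<400)]
for y in range(-500,400,50):
    S=V[(V[:,1]>=y)&(V[:,1]<y+50)]
    if len(S):print(y,S[:,2].max().round(),S[:,0].min().round(),S[:,0].max().round())
E
```

```text
[556.3 240.3  78. ]
[531.4 212.6  78. ]
[507.9 182.8  78. ]
[480.3 156.8  78. ]
60 213 561.0 along pad normal: 380.0
80 485 528.0 along pad normal: 352.0
100 605 523.0 along pad normal: 320.0
120 712 639.0 along pad normal: 291.0
140 437 640.0 along pad normal: 267.0
160 23 750.0 along pad normal: 490.0
180 2804 629.0 along pad normal: 241.0
200 571 641.0 along pad normal: 245.0
wristcam rel [ 78.90199688  25.54618695 142.54310272] look [-0.30663282 -0.09944477 -0.94661875]
-400 172.0 316.0 530.0
-350 172.0 300.0 538.0
-300 172.0 300.0 531.0
-250 172.0 308.0 531.0
-100 65.0 642.0 648.0
-50 97.0 507.0 649.0
0 285.0 300.0 650.0
50 195.0 520.0 650.0
100 194.0 479.0 650.0
150 186.0 436.0 650.0
200 186.0 460.0 639.0
250 186.0 489.0 648.0
```

The first measurement fits: the four pads are about 37 mm apart, the pipe end is nearest the toolbox, and the yaw is about -42°. I'll now move over the stand for a close look.

carry_out:
  commands:
    - [[0,0,-0.3,0,0,0,-1],[0.35,-0.42,-0.4,0,0,0,-1],[0.71,-0.85,-0.4,0,0,0,-1],[0.71,-0.85,-0.4,0,0,0,-1]]
  squeeze: 20

```text
t: 0.65
eef_pos: [241.6, -389.6, 291.3]
orientation: [-180.0, -0.0, 18.2]
contact_force: [-0.4, -0.2, 1.0]
grip_width: 12.3
gripper_force: 0.0
```

carry_out:
  commands:
    - [[0.71,-0.85,0,0,0,0,-1],[0.71,-0.85,0,0,0,0,-1],[0.71,-0.85,0,0,0,0,-1]]

```text
t: 1.02
eef_pos: [302.7, -235.1, 291.1]
orientation: [-180.0, -0.0, 18.3]
contact_force: [-0.8, -0.1, -0.2]
grip_width: -0.1
gripper_force: 0.0
```

carry_out:
  commands:
    - [[0.71,-0.85,0,0,0,0,-1],[0.71,-0.85,0,0,0,0,-1],[0.71,-0.85,0,0,0,0,-1]]

```text
t: 1.4
eef_pos: [363.9, -80.6, 291.2]
orientation: [180.0, -0.0, 18.3]
contact_force: [1.0, -0.2, 0.4]
grip_width: -0.0
gripper_force: 0.0
```

carry_out:
  commands:
    - [[0.71,-0.85,0,0,0,0,-1],[0.71,-0.85,0,0,0,0,-1],[0.71,-0.85,0,0,0,0,-1]]

```text
t: 1.78
eef_pos: [425.1, 74.0, 291.1]
orientation: [-180.0, 0.0, 18.3]
contact_force: [0.2, -0.3, -0.5]
grip_width: -0.1
gripper_force: 0.0
```

carry_out:
  commands:
    - [[0.71,-0.85,0,0,0,0,-1],[0.71,-0.85,0,0,0,0,-1],[0.71,-0.85,0,0,0,0,-1]]

```text
t: 2.15
eef_pos: [486.4, 228.4, 290.7]
orientation: [-180.0, 0.0, 18.3]
contact_force: [0.5, 0.1, 1.0]
grip_width: 0.0
gripper_force: 0.0
```

carry_out:
  commands:
    - [[0,0,0.1,0,0,-0.667,-1],[0,0,0.1,0,0,-0.667,-1],[0,0,0.1,0,0,-0.667,-1],[0,0,0.1,0,0,-0.667,-1],[0,0,0.1,0,0,-0.667,-1],[0,0,0.1,0,0,-0.667,-1],[0,0,0.1,0,0,-0.667,-1],[0,0,0.1,0,0,-0.667,-1]]

```text
t: 3.15
eef_pos: [486.1, 225.7, 275.9]
orientation: [-180.0, -0.0, 104.5]
contact_force: [-0.6, -0.2, -0.1]
grip_width: -0.2
gripper_force: 0.0
```

carry_out:
  commands:
    - [[0,0,0,0,0,-0.184,-1],[0,0,0,0,0,-0.184,-1],[0,0,0,0,0,-0.184,-1],[0,0,0,0,0,-0.184,-1],[0,0,0,0,0,-0.184,-1]]

```text
t: 3.78
eef_pos: [486.2, 225.7, 276.1]
orientation: [-180.0, -0.0, 137.1]
contact_force: [-0.8, -0.2, -0.5]
grip_width: 0.2
gripper_force: 0.0
```

```bash
python3 - <<'E'
from h import *
o=manip.get_obs();print(o["eef_pos"],o["orientation"],o["q"])
d=grab("wrist");cv2.imwrite("pics/w1.png",d["frame"]);np.savez("w1.npz",**d)
E
```

```text
[486.18937725 225.74701366 276.11213666] [-1.79983921e+02 -1.20497376e-02  1.37110606e+02] [ 1.19809444e+01  1.68953455e+00  9.43464787e+01  6.05991514e-04
  8.39840707e+01 -3.51297268e+01]
```

View pics/w1.png

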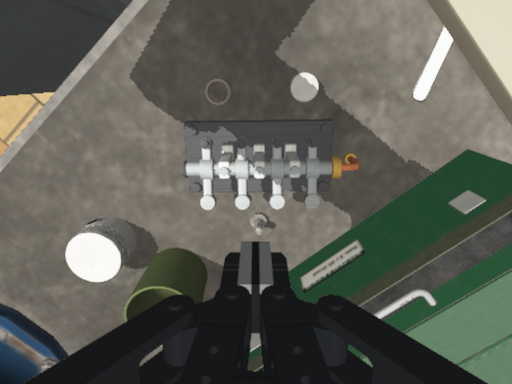

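The wrist picture shows the pads at (312,201), (277,202), (242,202) and (208,202), numbered one to four from the pipe at (345,165). The head bolt is at (259,222), between rockers two and three.

```bash
python3 - <<'E'
from h import *
d=dict(np.load("w1.npz"));W=cloud(d);g=cv2.cvtColor(d["frame"],cv2.COLOR_BGR2GRAY)
K=d["camera_matrix"];T=d["extrinsics"];C=-T[:3,:3].T@T[:3,3];P=[]
for u,v in((312,201),(277,202),(242,202),(208,202)):
    ys,xs=np.mgrid[v-12:v+13,u-12:u+13]
    z=W[v-12:v+13,u-12:u+13,2]; m=(z>66)&(z<90)&(ys>v-8)
    m=m&((xs-u)**2+(ys-v)**2<121)
    Q=W[v-12:v+13,u-12:u+13][m];med=np.median(Q,0)
    # circle of the pad via bottom half extents
    (cx,cy),r=cv2.minEnclosingCircle(np.c_[xs,ys][:0].astype(np.float32).reshape(-1,1,2)) if 0 else ((xs[m].mean(),ys[m&(ys>=0)].mean()),0)
    print("depth",Q.shape[0],med.round(1),"px",round(cx,1),round(cy,1),"rows",ys[m].max(),"cols",xs[m].min(),xs[m].max())
    r=T[:3,:3].T@np.array([(u-K[0,2])/K[0,0],-(v-K[1,2])/K[1,1],-1]);p=C+r*(77-C[2])/r[2];P.append(p);print("  ray",p.round(1))
P=np.array(P);v=P[0]-P[3];print("spacing",np.linalg.norm(v)/3,"yaw",np.degrees(np.arctan2(v[1],v[0]))-90)
# pedestal/plate
pl=W[(abs(W[...,2]-12)<4)];m=np.linalg.norm(pl[:,:2]-[492,222],axis=1)<110
print(cv2.minAreaRect(pl[m][:,:2].astype(np.float32)))
L=W[(W[...,2]>150)&(W[...,2]<260)];L=L[(L[:,1]>150)&(L[:,1]<320)&(L[:,0]>580)]
print("lid",len(L),L[:,0].min(),L[L[:,0].argmin()])
s=np.load("scene0.npz")
E
```

```text
depth 193 [561.1 239.5  76.8] px 311.7 200.2 rows 208 cols 304 319
  ray [561.9 239.5  77. ]
depth 180 [536.2 211.6  76.9] px 277.1 201.0 rows 208 cols 270 285
  ray [536.9 210.8  77. ]
depth 186 [511.1 183.8  76.5] px 242.7 201.2 rows 208 cols 235 250
  ray [511.  182.9  77. ]
depth 197 [485.7 156.4  77.1] px 208.3 201.4 rows 209 cols 200 216
  ray [485.8 155.8  77. ]
spacing 37.70615380658336 yaw -42.28214578699995
((496.7035827636719, 222.4088592529297), (180.43666076660156, 193.94647216796875), 48.06145095825195)
lid 9587 632.7538895124799 [632.75388951 232.15271888 184.70022767]
```

carry_out:
  commands:
    - [[-0.313,0.407,0,0,0,0,-1],[-0.313,0.407,0.2,0,0,0,-1],[-0.313,0.407,0.5,0,0,0,-1],[-0.313,0.407,0.8,0,0,0,-1],[-0.313,0.407,0.8,0,0,0,-1]]

```text
t: 4.45
eef_pos: [559.1, 238.1, 151.9]
orientation: [-179.6, -0.3, 137.2]
contact_force: [-0.2, -0.4, -0.1]
grip_width: 0.2
gripper_force: 0.0
```

carry_out:
  commands:
    - [[0,0,0.3,0,0,0,-1],[0,0,0.45,0,0,0,-1],[0,0,0.45,0,0,0,-1]]

```text
t: 4.82
eef_pos: [562.1, 238.8, 89.2]
orientation: [-180.0, -0.0, 137.2]
contact_force: [0.4, 0.0, 0.5]
grip_width: 0.0
gripper_force: 0.0
```

```bash
python3 - <<'E'
from h import *
o=manip.get_obs();print(o["eef_pos"],o["orientation"],o["contact_force"])
d=grab("wrist");s=grab("scene")
a=np.hstack([cv2.resize(d["frame"][60:380,120:440],(400,400)),cv2.resize(s["frame"][190:270,120:200],(400,400),interpolation=cv2.INTER_CUBIC)])
cv2.imwrite("pics/t1.png",a)
E
```

```text
[562.09338795 238.75383731  89.20350486] [-1.79956293e+02 -2.97110294e-02  1.37232997e+02] [0.44351222 0.02761121 0.53725802]
```

View pics/t1.png

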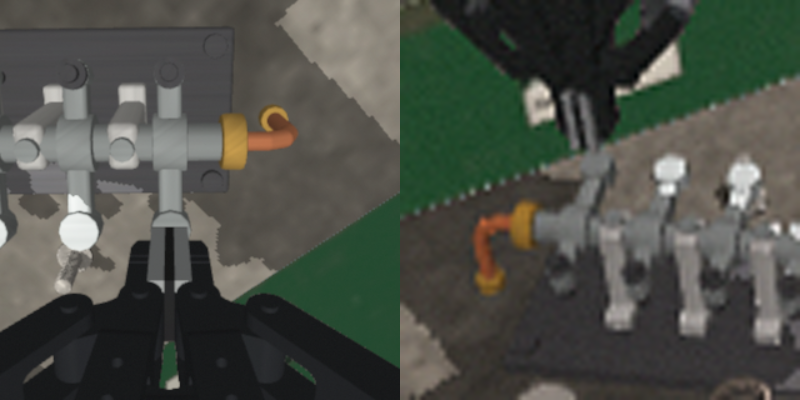

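The picture shows the closed tips directly over pad one at (170,215), and clear of the pipe. I'll tap it in small steps.

carry_out:
  commands:
    - [[0,0,0.06,0,0,0,-1],[0,0,0.09,0,0,0,-1],[0,0,0.105,0,0,0,-1],[0,0,0.12,0,0,0,-1],[0,0,0.13,0,0,0,-1],[0,0,0.14,0,0,0,-1]]

```text
t: 5.68
eef_pos: [562.9, 238.7, 68.3]
orientation: [179.9, 0.1, 137.3]
contact_force: [2.9, -1.2, 3.4]
grip_width: -0.4
gripper_force: 2.0
```

carry_out:
  commands:
    - [[0,0,0.01,0,0,0,-1],[0,0,0.017,0,0,0,-1],[0,0,0.023,0,0,0,-1]]

```text
t: 6.05
eef_pos: [562.3, 238.9, 64.7]
orientation: [180.0, 0.0, 137.3]
contact_force: [0.8, -1.9, 9.0]
grip_width: 0.0
gripper_force: 4.3
```

carry_out:
  commands:
    - [[0,0,-0.1,0,0,0,-1],[0,0,-0.22,0,0,0,-1],[0,0,-0.22,0,0,0,-1],[0,-0.25,-0.22,0,0,0,-1],[0,-0.5,-0.22,0,0,0,-1],[0,-0.5,-0.22,0,0,0,-1],[0,-0.5,-0.22,0,0,0,-1]]

```text
t: 6.92
eef_pos: [511.8, 184.0, 97.5]
orientation: [180.0, 0.0, 137.3]
contact_force: [0.3, -0.8, 1.6]
grip_width: 0.2
gripper_force: 0.0
```

```bash
cat > chk.py <<'E'
from h import *
import sys
o=manip.get_obs();print(o["eef_pos"].round(1),o["contact_force"].round(1))
pads=[(561.1,239.5),(536.2,211.6),(511.1,183.8),(485.7,156.4)]
for n in("wrist","scene"):
    d=grab(n);W=cloud(d)
    if n=="wrist": cv2.imwrite("pics/"+sys.argv[1],cv2.resize(d["frame"],(800,600)))
    for i,p in enumerate(pads):
        q=np.array(p)-((4,-1) if n=="scene" else (0,0))
        m=(np.linalg.norm(W[...,:2]-q,axis=2)<6)&(W[...,2]<85)&(W[...,2]>55)
        print(n,i+1,m.sum(),np.median(W[m][:,2]).round(1) if m.sum() else None)
E
python3 chk.py t3.png
```

```text
[511.8 184.   97.5] [ 0.3 -0.8  1.6]
wrist 1 334 64.0
wrist 2 384 77.0
wrist 3 262 76.3
wrist 4 392 77.1
scene 1 18 62.9
scene 2 21 74.8
scene 3 19 75.0
scene 4 20 75.7
```

View pics/t3.png

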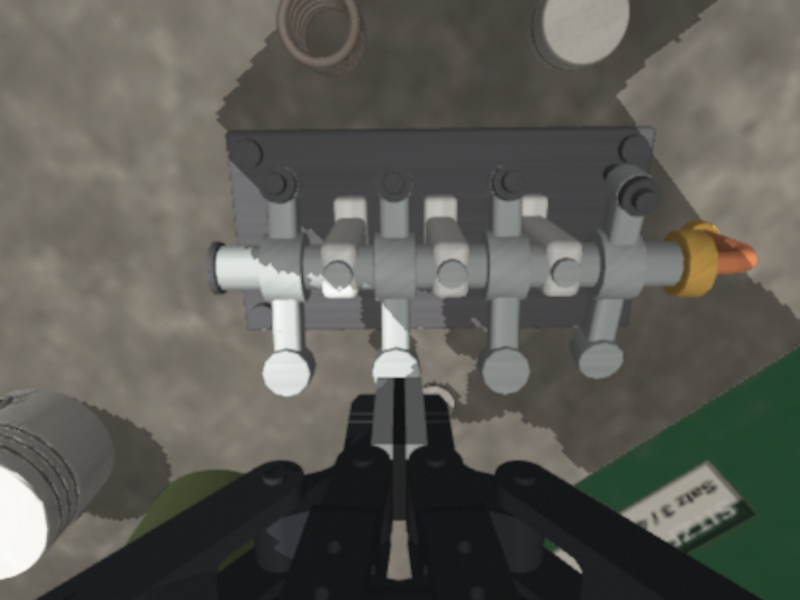

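Rocker one reads 64 mm, so it is fully down. In the picture the tips stand over pad three at (395,370). Next is rocker three.

carry_out:
  commands:
    - [[0,0,0.1,0,0,0,-1],[0,0,0.14,0,0,0,-1],[0,0,0.16,0,0,0,-1],[0,0,0.175,0,0,0,-1],[0,0,0.19,0,0,0,-1],[0,0,0.2,0,0,0,-1],[0,0,0.208,0,0,0,-1],[0,0,0.215,0,0,0,-1]]

```text
t: 8.02
eef_pos: [511.7, 183.8, 65.3]
orientation: [180.0, 0.0, 137.3]
contact_force: [2.0, -1.3, 3.2]
grip_width: 0.1
gripper_force: 1.7
```

carry_out:
  commands:
    - [[0,0,0.004,0,0,0,-1],[0,0,-0.1,0,0,0,-1],[0,0,-0.22,0,0,0,-1],[0,0,-0.22,0,0,0,-1],[0,-0.25,-0.22,0,0,0,-1],[0,-0.25,-0.22,0,0,0,-1],[0,-0.25,-0.22,0,0,0,-1]]

```text
t: 8.9
eef_pos: [486.1, 156.3, 98.2]
orientation: [180.0, 0.0, 137.3]
contact_force: [-0.3, -0.1, -0.4]
grip_width: -0.1
gripper_force: 0.0
```

```bash
python3 chk.py t4.png
```

```text
[486.1 156.3  98.2] [-0.3 -0.1 -0.4]
wrist 1 330 64.0
wrist 2 378 77.1
wrist 3 306 64.1
wrist 4 271 76.9
scene 1 16 62.1
scene 2 22 74.0
scene 3 17 63.2
scene 4 19 73.8
```

Rocker three is down and the tips are over pad four.

carry_out:
  commands:
    - [[0,0,0.1,0,0,0,-1],[0,0,0.14,0,0,0,-1],[0,0,0.16,0,0,0,-1],[0,0,0.18,0,0,0,-1],[0,0,0.195,0,0,0,-1],[0,0,0.205,0,0,0,-1],[0,0,0.215,0,0,0,-1],[0,0,0.223,0,0,0,-1]]

```text
t: 10.0
eef_pos: [486.3, 156.3, 64.8]
orientation: [179.9, 0.0, 137.3]
contact_force: [2.0, -1.7, 5.3]
grip_width: -0.1
gripper_force: 3.3
```

carry_out:
  commands:
    - [[0,0,-0.1,0,0,0,-1],[0,0,-0.22,0,0,0,-1],[0,0,-0.22,0,0,0,-1],[0,0.25,-0.22,0,0,0,-1],[0,0.5,-0.22,0,0,0,-1],[0,0.5,-0.22,0,0,0,-1],[0,0.5,-0.22,0,0,0,-1]]

```text
t: 10.88
eef_pos: [535.9, 211.0, 97.1]
orientation: [-179.9, -0.1, 137.3]
contact_force: [0.6, 0.6, -0.5]
grip_width: 0.2
gripper_force: 0.0
```

```bash
python3 chk.py t2.png
```

```text
[535.9 211.   97.1] [ 0.6  0.6 -0.5]
wrist 1 318 64.1
wrist 2 245 76.7
wrist 3 315 64.0
wrist 4 339 63.9
scene 1 19 62.6
scene 2 24 74.4
scene 3 16 61.9
scene 4 14 62.4
```

Rockers one, three and four are down. Rocker two is last, and then I'll lift well clear.

carry_out:
  commands:
    - [[0,0,0.1,0,0,0,-1],[0,0,0.13,0,0,0,-1],[0,0,0.15,0,0,0,-1],[0,0,0.17,0,0,0,-1],[0,0,0.187,0,0,0,-1],[0,0,0.198,0,0,0,-1],[0,0,0.208,0,0,0,-1],[0,0,0.216,0,0,0,-1]]

```text
t: 11.98
eef_pos: [537.3, 211.3, 65.5]
orientation: [179.9, 0.0, 137.3]
contact_force: [1.6, -1.6, 3.7]
grip_width: 0.0
gripper_force: 1.8
```

carry_out:
  commands:
    - [[0,0,-0.1,0,0,0,-1],[0,0,-0.4,0,0,0,-1],[0,0,-0.8,0,0,0,-1],[0,0,-1,0,0,0,-1],[0,0,-1,0,0,0,-1],[0,0,-1,0,0,0,-1],[0,0,-1,0,0,0,-1]]

```text
t: 12.85
eef_pos: [535.4, 211.1, 213.1]
orientation: [-179.8, -0.2, 137.3]
contact_force: [0.2, -0.5, 0.3]
grip_width: 0.0
gripper_force: 0.0
```

```bash
python3 chk.py end.png
```

```text
[535.4 211.1 213.1] [ 0.2 -0.5  0.3]
wrist 1 135 64.0
wrist 2 136 64.6
wrist 3 134 64.1
wrist 4 142 64.0
scene 1 15 62.1
scene 2 16 62.8
scene 3 16 62.2
scene 4 15 63.0
```

View pics/end.png

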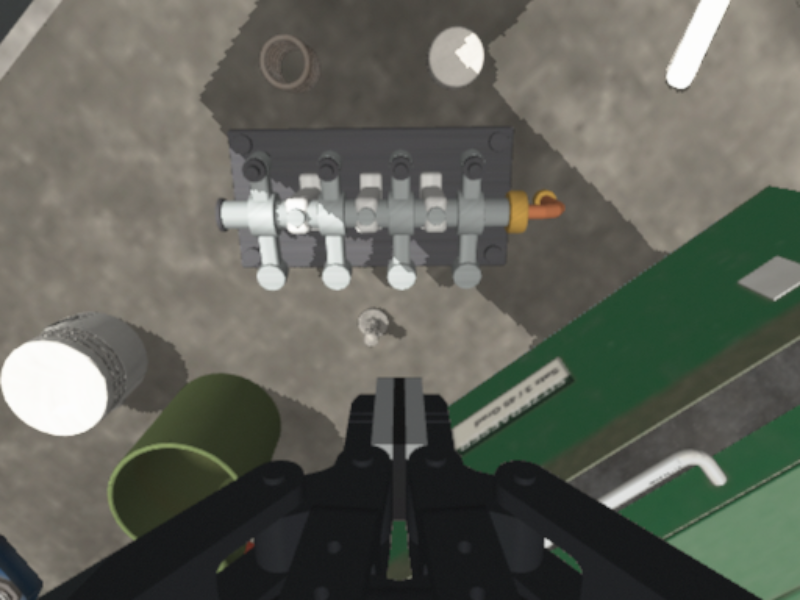

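All four pads are down at about 64 mm (pixels (271,277) to (467,275)). The bolt at (373,325), the tappet, the spring and the stand are undisturbed, and the tool is clear.

```bash
python3 -c "
from workcell import manip
print(manip.finish_job())"
```

```text
the job is handed in; nothing more can be done
None
```

I tapped all four rockers fully down in the order 1, 3, 4, 2, lifting off after each. The pads measured about 64 mm and the force readings stayed at or below 9 N. In the last picture the stand and the loose parts near it look undisturbed, and the job is handed in (no verdict was returned).

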